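# Stand a tapered tool holder up in a tilting socket

### The job

Use the red T-handle to lay the fixture's tilting socket down level so that its mouth faces the cradle, then slide the tapered tool holder along the cradle until its taper is fully home in the level socket. Then swing the handle over to its other stop so that the socket tips the holder upright, leave it standing there fully seated, and do not disturb the loose tools and parts around it.

Things in the scene. Friction and masses are not known exactly. Their poses are not given: they have to be found in the camera images.
- fixture: Grey tilting-socket fixture fixed to the bench, base 360 x 110 x 12 mm (x -95 to +265, y +-55). Origin on the bench (z = 0) under the socket's hinge; z up, x from the hinge along the cradle, which points to the robot's right (within about 0.4 rad of world -y). Two cheeks at y = +-47 mm, 44 mm long in x, 96 mm high, flank the head.
- cradle_end (a point): Middle of the open far end of the cradle, at holder-axis height, 75 mm above the bench, 255 mm from the hinge. The cradle is a V of two brass rails, fixture x = +50 to +255 mm; their outer upper edges are 64 mm above the bench, 26 mm either side of the middle. It carries the holder in line with the level socket.
- hinge (a point): Centre of the socket's hinge, 75 mm above the bench; the hinge axis runs along the fixture's y.
- head (a joint): Angle of the tilting steel socket head, rad: 0 = level stop, mouth facing fixture +x (the cradle), handle straight up; pi/2 = other stop, mouth straight up, handle level along fixture -x. It starts part-way, 0.35 to 0.85. Stiff hinge: stays where it is left, takes about 0.9 N m to turn (about 8 N at the handle).
- lever_bar (a point): Centre of the red T-handle bar: 98 mm long, 18 mm thick, running along the fixture's y, 120 mm from the hinge on a 12 mm steel stem. At head angle a it lies 120*sin(a) mm from the hinge towards fixture -x and 120*cos(a) mm above the hinge.
- socket_mouth (a point): Centre of the mouth of the tapered socket, 30 mm from the hinge; x axis points out of the mouth along the socket axis. The bore is 35 mm wide at the mouth and narrows inward at 7:24, open at the back; the head is 66 mm in diameter at the mouth.
- holder_shoulder (a point): Centre of the shoulder of the steel tapered tool holder (loose, about 0.7 kg), where the taper's big end meets the body; x axis points from taper to tail. Taper 52 mm long, 36 mm wide at the shoulder, 21 mm at its tip; body a 46 mm cylinder 70 mm long with a brass band. Lies in the cradle, taper to the socket. When fully home the shoulder stands about 3 mm outside the mouth.
- holder_tail (a point): Centre of the flat tail end of the tool holder, 70 mm from the shoulder point; this is the face to push.
- disc: Loose brass disc, 68 mm across, 8 mm thick, lying beside the fixture on the robot's side; origin under its centre. Bystander.
- spanner: Loose steel spanner, 150 mm long, lying beside the fixture on the far side. Bystander.
- mallet: Loose hammer, 200 mm long, at the left. Bystander.
- plate: Loose pierced brass plate, 180 x 80 x 5 mm, at the right. Bystander.
Not all that is in view belongs to the job. What is shaped like the part that bears holder_shoulder but blue or purple is not meant.

How it is judged:
By the outcome, as a careful person would: the job done as asked, in the order asked, and still so for the second after the job is handed in, with the robot touching nothing.
It also fails if it takes over 69 s, if anything falls off the work surface, if the arm or the gripper's body presses on something with over 40 N, if the wrist force passes 120 N, or if a joint passes its speed limit or range.

### The arm

A 6-joint arm with a two-finger parallel gripper is mounted at the origin on the work surface. World frame = base frame: x ahead of the robot, y to its left, z up, the work surface at z = 0. Lengths are in mm, angles in rad, forces in N, time in s.
With the tool pointing down it reaches from about 350 to 875 mm from the base axis. Payload 4.2 kg.
Tool frame: the origin (TCP) lies on the mounting face of the last link; the fingertips stand 173 mm ahead of it and the grasp point (between the pads) lies 155 mm ahead of it (tcp_to_grasp is the distance from the TCP to the grasp point, in mm); z points along the fingers, y is the direction in which the jaws open and shut (so a half turn about z gives the same grasp; the last joint's range is limited). The gripper opens to 85 mm and grips with 20 to 120 N. Pads are 22 mm wide; open, the fingers measure 114 mm over their backs; the gripper's body (76 mm by 85 mm) begins 54 mm behind the grasp point. The pads swing forward as they close: fully open they stand 13 mm farther back than shut.
Start: joints at [-1.078, 0.385, 0.008, 0, -1.194, -0.259], TCP at [144.815, -607.971, 404.712] pointing down, gripper open.
Joint ranges: [-3.14, 3.14], [-1.21, 2.06], [-1.07, 1.41], [-3.16, 2.05], [-2.99, -0.16], [-3.1, 3.1]. Speed limits (rad/s): [2.79, 2.79, 3.14, 3.14, 3.14, 3.14].

### API

Orientations are given as a unit quaternion [x, y, z, w].
In Python, from bench import * gives the robot as it stands. The module is installed in compiled form; this text tells all that it offers.
- The arm moves only by the tool apply_moves, never from a script. Its arguments are lists of equal length, an entry for each row: "fingers": the closure, from 0 (fully open) to 1 (shut); "dp": the shift along the world's x, y, z in cm, a list of three; "yaw": the turn about the world's z in degrees. A call has 1 to 10 rows; each row is the pose to reach, as a shift and turn from the pose measured when the call began; what a row does not reach only later rows make up. A row lasts 1/10 s, in which the tool goes at most 50 mm and 8.59 degrees, less where a joint would pass 70% of its speed; a pose out of reach is approached as far as the arm can. A call with a gripper value outside its range is refused whole. The fingers move at their own pace and stop on an object; the grip force is fixed at half the most. Time passes only in rows, so rows that repeat a pose let the fingers close. It gives the time, the measured TCP pose, the force and the opening at its end, in the units of the state.
- read_state(): the state, without advancing time (a new reading comes with each control period).
- get_image(name): name is "side" or "top" or "wrist"; returns a dict with "color" (384x512x3 uint8, blue, green, red), "mtx" (3x3 intrinsics, pixels), "camera_from_world" (4x4, takes a point from world to camera coordinates); the wrist camera has in their place "tool_from_camera" (4x4, takes a point from camera to tool coordinates, whose origin is the TCP and whose axes are the flange's). Camera axes: x right, y down, z forward; pixel columns grow to the right and rows downward; lengths in mm; the calibration is good to about 2 mm. A picture is of the moment at which its call begins: read the wrist's pose just before it. There is no depth.
- job_done(): hands the job in, once; it reports no verdict.
The state is a dict: "clock": time; "joints": joint angles; "joint_vel": joint speeds; "joint_efforts": joint torques, N m; "position": TCP position; "ee_rot": TCP orientation; "contact_force": force on the tool from outside, world axes, zero at the start; "wrist_torque": the same for the moment, N m; "gripper_width": finger opening in mm.
Only numpy, scipy, OpenCV 4.12 (cv2) and the standard library are available. Lean on these libraries where they do the work, as an engineer would, in place of code of your own. Each camera call takes 0.05 s, during which the arm holds its last target. There are 200 camera calls.

## Working session

There is one attempt and no reset: what is moved stays moved. The work goes in short steps, Python scripts to look and compute and a tool call to move; the robot and the scene stay as the last step left them, time stands still between calls to the robot, and variables do not carry over. Pictures are saved under pics/ and viewed, about 8 in all and at most 12, crops included, and the job is handed in when it is done.

Besides the shell and the picture viewer there is one more tool, called after "Emit:" by a JSON object that holds its "name" and its "arguments". apply_moves: Moves the arm, as the interface text tells. Its arguments: {"type":"object","properties":{"fingers":{"type":"array","items":{"type":"number"}},"dp":{"type":"array","items":{"type":"array","items":{"type":"number"}}},"yaw":{"type":"array","items":{"type":"number"}}},"required":["fingers","dp","yaw"]}

```bash
mkdir -p pics
cat > h.py <<'E'
from bench import *
import numpy as np, cv2
def snap(n,f):
    d=get_image(n); cv2.imwrite('pics/'+f+'.png',d['color']); return d
def ray(d,u,v):
    K=np.array(d['mtx']);T=np.array(d['camera_from_world']);R=T[:3,:3]
    return -R.T@T[:3,3], R.T@np.linalg.solve(K,[u,v,1])
def onz(d,u,v,z):
    o,r=ray(d,u,v); return o+r*(z-o[2])/r[2]
def proj(d,p):
    K=np.array(d['mtx']);T=np.array(d['camera_from_world']); c=K@(T[:3,:3]@np.array(p,float)+T[:3,3]); return c[:2]/c[2]
def tri(d1,p1,d2,p2):
    A=[];b=[]
    for d,p in((d1,p1),(d2,p2)):
        o,r=ray(d,*p); r/=np.linalg.norm(r); M=np.eye(3)-np.outer(r,r); A.append(M); b.append(M@o)
    return np.linalg.solve(sum(A),sum(b))
E
python3 - <<'E'
from h import *
import pickle
D={}
for n in('side','top'):
    D[n]=snap(n,n+'0')
    T=np.array(D[n]['camera_from_world']);print(n,-T[:3,:3].T@T[:3,3],T[2,:3],D[n]['mtx'][0])
pickle.dump(D,open('d0.pkl','wb'))
a=np.hstack([cv2.resize(D[n]['color'],(512,384)) for n in D]); 
cv2.imwrite('pics/both.png',np.vstack([D['side']['color'],D['top']['color']])[:, :]) 
print(read_state())
E
```

```text
side [  375.18610958 -1248.02435001  1178.67638859] [ 0.09240483  0.77037393 -0.6308608 ] [455.71517854   0.         260.15231563]
top [ 465.67635691   -5.75606433 1217.20259138] [ 0.06550182  0.02370856 -0.99757076] [356.33229362   0.         257.18910893]
{'clock': 0.1, 'joints': array([-1.07838524e+00,  3.85467281e-01,  6.77367162e-03, -4.37313784e-04,
       -1.19404800e+00, -2.58597934e-01]), 'joint_vel': array([-0.00044392, -0.00325749,  0.00177044,  0.00036232, -0.00190787,
        0.00042983]), 'joint_efforts': array([-8.86082307e-05, -3.93319452e+01,  1.88930994e+01,  4.19794366e+00,
       -2.59391178e-03,  8.14231754e-06]), 'position': array([ 144.7929895 , -607.80376169,  403.74216304]), 'ee_rot': array([-1.16560311e-01,  9.93183118e-01,  9.79405668e-04, -1.67625589e-04]), 'contact_force': array([0.30912212, 0.34670084, 1.12337404]), 'wrist_torque': array([ 0.00376124, -0.01552628, -0.00610691]), 'gripper_width': 86.02810253585939}
```

View pics/side0.png

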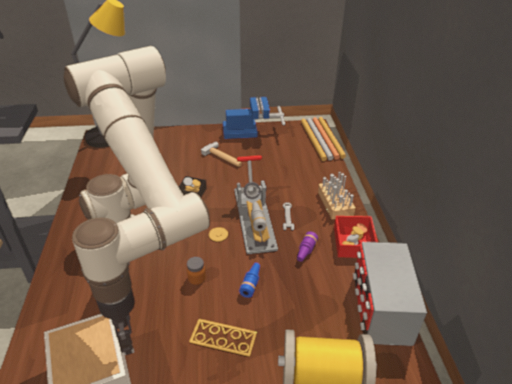

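View pics/top0.png

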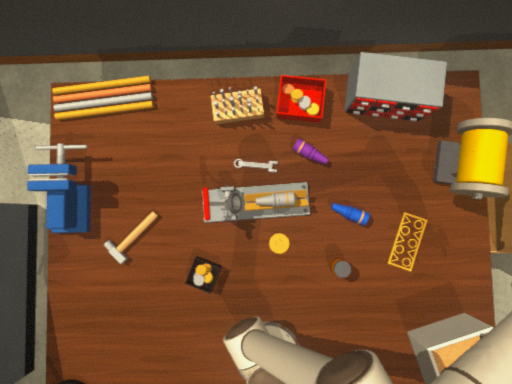

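Side: red bar at about (250,158), steel holder in the cradle at (258,220). The blue (250,280) and purple (307,245) look-alikes lie loose on the bench, so they aren't meant. Top: bar at (207,204), holder at (278,200), disc at (279,243), spanner at (256,165). I'll enlarge both fixture views to confirm.

Run:
```python
from h import *
import pickle
D=pickle.load(open('d0.pkl','rb'))
a=cv2.resize(D['top']['color'][150:260,190:330],(770,605),interpolation=cv2.INTER_CUBIC)[:,:]
a=cv2.resize(D['top']['color'][170:235,195:320],None,fx=6,fy=6,interpolation=cv2.INTER_CUBIC)[:300]
a=cv2.resize(D['top']['color'][175:230,195:320],None,fx=5,fy=5,interpolation=cv2.INTER_CUBIC)
b=cv2.resize(D['side']['color'][145:260,220:290],None,fx=5,fy=5,interpolation=cv2.INTER_CUBIC)
b=np.rot90(b)[:,:575]; 
c=np.zeros((275+350,625,3),np.uint8); c[:275]=a; c[275:,:575]=b
cv2.imwrite('pics/crop1.png',c[:600])
for n in D:
    h=cv2.cvtColor(D[n]['color'],cv2.COLOR_BGR2HSV)
    m=(((h[...,0]<7)|(h[...,0]>174))&(h[...,1]>180)&(h[...,2]>110)).astype(np.uint8)
    k,l,s,ce=cv2.connectedComponentsWithStats(m)
    for i in range(1,k):
        if s[i,4]>30:
            ys,xs=np.where(l==i); print(n,s[i],ce[i],cv2.minAreaRect(np.c_[xs,ys].astype(np.float32)))
```

```text
side [237 155  25   7 108] [249.38888889 157.80555556] ((249.03794860839844, 157.95518493652344), (4.899683952331543, 24.166234970092773), 85.2363510131836)
side [ 334  216   44   66 1037] [352.1002893  235.61330762] ((357.42767333984375, 247.47549438476562), (68.21623229980469, 40.82042694091797), 82.14668273925781)
side [358 294  15  35 128] [366.671875 309.484375] ((366.1360168457031, 311.2480163574219), (33.2726936340332, 13.058638572692871), 79.69515228271484)
top [ 276   75   51   47 1334] [300.65142429  97.91454273] ((300.90850830078125, 97.82317352294922), (47.04383087158203, 43.399593353271484), 6.340191841125488)
top [351  98  25  10  86] [362.11627907 101.39534884] ((362.4615478515625, 100.80768585205078), (7.648529052734375, 24.906749725341797), 78.69007110595703)
top [377 100  20   5  54] [386.12962963 102.2037037 ] ((386.48822021484375, 102.15293884277344), (19.097429275512695, 3.1445565223693848), 4.39870548248291)
top [419 105  20   5  52] [428.67307692 107.13461538] ((428.52313232421875, 107.31539154052734), (19.225383758544922, 2.9768333435058594), 7.125016689300537)
top [413 110  15   4  31] [418.29032258 111.35483871] ((420.0148620605469, 111.35150146484375), (14.229032516479492, 2.68660044670105), 5.710593223571777)
top [202 187   8  33 166] [205.65662651 202.86746988] ((205.33795166015625, 203.05519104003906), (32.221649169921875, 5.813183784484863), 85.2363510131836)
```

View pics/crop1.png

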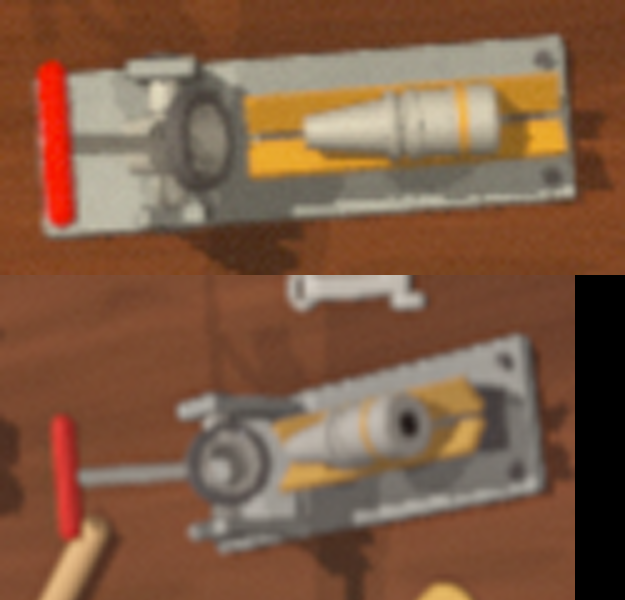

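Crop confirms it: the steel holder with the brass band lies in the cradle, taper tip at top px (256,201) and tail at (295,198). The red bar is at (206,203), and the base corners are at about (308,182), (310,214) and (204,222).

Run:
```python
from h import *
import pickle
D=pickle.load(open('d0.pkl','rb')); t,s=D['top'],D['side']
B=tri(t,(205.6,202.9),s,(249.2,157.9)); print('bar',B)
c=[onz(t,*p,12) for p in((307.6,182.3),(310.2,214.5),(204,222))]; print(*c)
mid=(c[0]+c[1])/2; 
e=c[1]-c[2]; print('dir',np.arctan2(e[1],e[0]),np.linalg.norm(e), 'dir2',np.arctan2(*(c[0]-c[1])[[1,0]]),np.linalg.norm(c[0]-c[1]))
ba,bb=onz(t,204.2,189,B[2]),onz(t,207.2,218,B[2]);print('bar dir',np.arctan2(*(ba-bb)[[1,0]]),np.linalg.norm(ba-bb))
th=np.arctan2(e[1],e[0]); th=(th+np.arctan2(*(c[0]-c[1])[[1,0]])-np.pi/2)/2
x=np.array([np.cos(th),np.sin(th),0]);H=mid-265*x; H[2]=75; print('th',th,'hinge',H,'cradle end',H+255*x)
v=B-H; print('bar rel: -x',-v@x,'z',v[2],'y',v@np.array([-x[1],x[0],0]),'ang',np.arctan2(-v@x,v[2]),np.linalg.norm(v))
for n,p in(('tip',(256,201)),('sh',(273,200)),('tail',(295,198))):
    q=onz(t,*p,75);print(n,q,(q-H)@x)
for p in((279,243),(256,165)): q=onz(t,*p,5); print((q-H)@x,(q-H)@[-x[1],x[0],0])
m=onz(t,154,215,20);print('mallet',(m-H)@x,(m-H)@[-x[1],x[0],0])
```

```text
bar [501.51472357 169.578111   185.11441611]
[ 569.24386633 -148.32623389   12.        ] [ 460.38907346 -153.61116525   12.        ] [443.08022032 205.25473989  12.        ]
dir -1.5226015846205136 359.28308375381386 dir2 0.04851219376701694 108.98300983288601
bar dir 0.09042768224593177 84.84045630643364
th -1.5224428588241965 hinge [502.00779348 113.72156812  75.        ] cradle end [ 514.33312362 -140.98038758   75.        ]
bar rel: -x 55.81509004038197 z 110.11441611166708 y 2.20731160923972 ang 0.4691385784191213 123.47218770382906
tip [507.72158652  25.94394448  75.        ] 87.95120311190892
sh [509.65621594 -28.60599501  75.        ] 142.5308941563433
tail [514.41365843 -99.10109539  75.        ] 213.17354899663246
153.55625923244133 -142.76031871104286
94.82970345324345 127.21075089257607
mallet -260.5906115265919 -18.946083038136784
```

Emit:
{"name": "apply_moves", "arguments": {"fingers": [0,0,0,0,0,0,0,0,0,0], "dp": [[4,5,0],[8,10,0],[12,15,0],[16,20,0],[19,24,0],[22,28,0],[24,32,0],[26,36,0],[28,40,0],[29,44,0]], "yaw": [-2,-4,-6,-8,-10,-10.6,-10.6,-10.6,-10.6,-10.6]}}

```text
clock: 1.1
position: [424.7, -194.3, 403.5]
ee_rot: [-0.024, 1.0, 0.001, -0.0]
contact_force: [0.1, 0.2, -0.4]
gripper_width: 85.8
```

Emit:
{"name": "apply_moves", "arguments": {"fingers": [0,0,0,0,0,0,0,0,0,0], "dp": [[1,5,0],[2,10,0],[3,15,0],[4,20,0],[5,25,0],[5,29,0],[5,33,0],[5,36.2,0],[5,36.2,0],[5,36.2,0]], "yaw": [0,0,0,0,0,0,0,0,0,0]}}

```text
clock: 2.1
position: [474.5, 168.3, 402.9]
ee_rot: [-0.025, 1.0, 0.001, -0.001]
contact_force: [0.6, -0.2, -0.3]
gripper_width: 85.8
```

```bash
cat >> h.py <<'E'
from scipy.spatial.transform import Rotation as Ro
def wrist(f):
    s=read_state(); d=get_image('wrist')
    M=np.eye(4);M[:3,:3]=Ro.from_quat(s['ee_rot']).as_matrix();M[:3,3]=s['position']
    d['camera_from_world']=np.linalg.inv(M@np.array(d['tool_from_camera'])); cv2.imwrite('pics/'+f+'.png',d['color']); return d,s
E
python3 - <<'E'
from h import *
d,s=wrist('w1'); print(s['position'],s['joints'])
h=cv2.cvtColor(d['color'],cv2.COLOR_BGR2HSV)
m=(((h[...,0]<7)|(h[...,0]>174))&(h[...,1]>180)&(h[...,2]>90)).astype(np.uint8)
k,l,st,ce=cv2.connectedComponentsWithStats(m); i=1+np.argmax(st[1:,4])
ys,xs=np.where(l==i); r=cv2.minAreaRect(np.c_[xs,ys].astype(np.float32)); print(st[i],r,onz(d,*r[0],183),[onz(d,*p,183) for p in cv2.boxPoints(r)])
E
```

```text
[474.46029964 168.31874166 402.93549357] [ 0.66340612  0.17898371 -0.28544127 -0.00218819 -1.10682791 -2.1831441 ]
[ 241  185   24  111 2359] ((252.5, 240.0), (110.0, 23.0), 90.0) [500.74569101 169.10944953 183.        ] [array([455.25315429, 158.3488262 , 183.        ]), array([454.4076825 , 175.43145251, 183.        ]), array([553.3331334 , 181.54827357, 183.        ]), array([554.29787474, 161.80319974, 183.        ])]
```

View pics/w1.png

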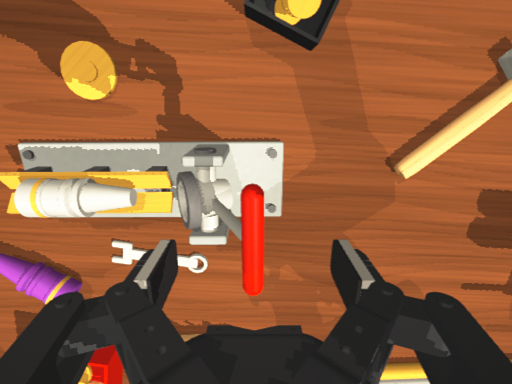

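Wrist view: the bar is centred at px (252,240), or (500.7,169.1) in world, between the open jaws. This agrees with the first estimate, so I'm descending and gripping.

Emit:
{"name": "apply_moves", "arguments": {"fingers": [0,0,0,0.4,0.8,1,1,1,1,1], "dp": [[0,0,-3],[0,0,-5.5],[0,0,-6.5],[0,0,-6.5],[0,0,-6.5],[0,0,-6.5],[0,0,-6.5],[0,0,-6.5],[0,0,-6.5],[0,0,-6.5]], "yaw": [0,0,0,0,0,0,0,0,0,0]}}

```text
clock: 3.15
position: [474.7, 167.5, 339.1]
ee_rot: [-0.025, 1.0, 0.001, -0.0]
contact_force: [0.3, -2.5, 6.0]
gripper_width: 15.9
```

Emit:
{"name": "apply_moves", "arguments": {"fingers": [1,1,1,1,1,1,1,1,1,1], "dp": [[0,-0.7,0.3],[0.1,-1.4,0.6],[0.1,-2.1,0.8],[0.1,-2.8,1.0],[0.2,-3.5,1.1],[0.2,-4.1,1.2],[0.2,-4.7,1.3],[0.3,-5.2,1.3],[0.3,-5.5,1.3],[0.3,-5.6,1.3]], "yaw": [0,0,0,0,0,0,0,0,0,0]}}

```text
clock: 4.15
position: [477.4, 113.6, 354.4]
ee_rot: [-0.025, 1.0, 0.004, 0.002]
contact_force: [-8.6, 11.0, 13.0]
gripper_width: 16.1
```

Emit:
{"name": "apply_moves", "arguments": {"fingers": [1,1,1,1], "dp": [[0,-0.3,0],[0,-0.5,0],[0,-0.6,0],[0,-0.6,0]], "yaw": [0,0,0,0]}}

```text
clock: 4.55
position: [477.1, 110.7, 354.5]
ee_rot: [-0.024, 1.0, 0.009, 0.003]
contact_force: [-5.3, 14.8, 1.8]
gripper_width: 15.8
```

Emit:
{"name": "apply_moves", "arguments": {"fingers": [0.5,0,0,0,0,0,0,0], "dp": [[0,0.3,0],[0,0.3,0],[0,0.3,0],[0,0.3,3],[0,0.3,6],[0,-4,9],[0,-9,11],[0,-9,11]], "yaw": [0,0,0,0,0,0,0,0]}}

```text
clock: 5.35
position: [476.9, 17.3, 467.5]
ee_rot: [-0.022, 1.0, 0.009, 0.006]
contact_force: [-0.5, 0.3, -0.1]
gripper_width: 85.5
```

Run:
```python
from h import *
d,s=wrist('w2'); print(s['position'],s['contact_force'])
h=cv2.cvtColor(d['color'],cv2.COLOR_BGR2HSV)
m=(((h[...,0]<7)|(h[...,0]>174))&(h[...,1]>180)&(h[...,2]>90)).astype(np.uint8)
k,l,st,ce=cv2.connectedComponentsWithStats(m)
for i in range(1,k):
    if st[i,4]>500:
        ys,xs=np.where(l==i); r=cv2.minAreaRect(np.c_[xs,ys].astype(np.float32)); print(st[i],r,onz(d,*r[0],195))
```

```text
[476.86268287  17.26974373 467.4508609 ] [-0.54736809  0.33007778 -0.14179023]
[ 335  169   25   77 1335] ((347.7615661621094, 206.40771484375), (19.473453521728516, 75.53714752197266), 7.125016689300537) [495.83123521 115.8115767  195.        ]
[ 162  300   49   42 1325] ((184.515380859375, 321.3769226074219), (48.001441955566406, 38.82286834716797), 7.125016689300537) [644.21344404 -49.5446938  195.        ]
```

View pics/w2.png

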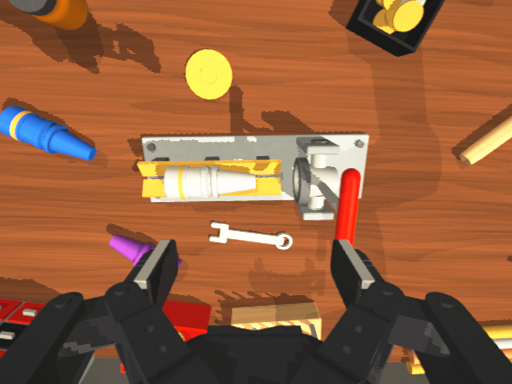

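Head now looks level, with the stem straight up from the hinge and the mouth edge-on at px (298,180). The holder tail is at px (164,183). I'll check the bar with the other two cameras.

Run:
```python
from h import *
c={}
D={}
for n in('side','top'):
    D[n]=snap(n,n+'1'); h=cv2.cvtColor(D[n]['color'],cv2.COLOR_BGR2HSV)
    m=(((h[...,0]<7)|(h[...,0]>174))&(h[...,1]>150)&(h[...,2]>90)).astype(np.uint8)
    k,l,st,ce=cv2.connectedComponentsWithStats(m)
    for i in range(1,k):
        if st[i,4]>20: print(n,st[i],ce[i])
    print(n,'pred level',proj(D[n],[502,113.7,195]))
d,s=wrist('w3')
print('tail',onz(d,164,183,98),'wrist pred bar',proj(d,[502,113.7,195]),proj(d,[478,112.6,195]), 'near end',proj(d,[454,111.4,195]))
c=np.vstack([cv2.resize(D['side']['color'][140:260,200:310],None,fx=3,fy=3,interpolation=2),cv2.resize(D['top']['color'][160:240,190:300],None,fx=3,fy=3,interpolation=2)])
cv2.imwrite('pics/c2.png',c)
```

```text
side [239 160  26   8 126] [251.5952381  163.53174603]
side [ 334  215   44   67 1206] [352.42454395 236.91293532]
side [357 285  16  45 251] [365.15936255 307.3187251 ]
side pred level [250.71743831 164.34436977]
top [ 276   75   51   48 1500] [300.576       97.75466667]
top [350  98  61  21 355] [378.87323944 105.88450704]
top [410 105  29  12 146] [424.09589041 109.60958904]
top [366 111  19   6  51] [375.17647059 112.8627451 ]
top [220 185   6  13  63] [222.73015873 190.66666667]
top pred level [224.36301047 202.19082966]
tail [507.64935806 -89.00096044  98.        ] wrist pred bar [342.80997695 215.08885943] [345.49646418 191.9571225 ] near end [348.24343079 167.37835745]
```

View pics/c2.png

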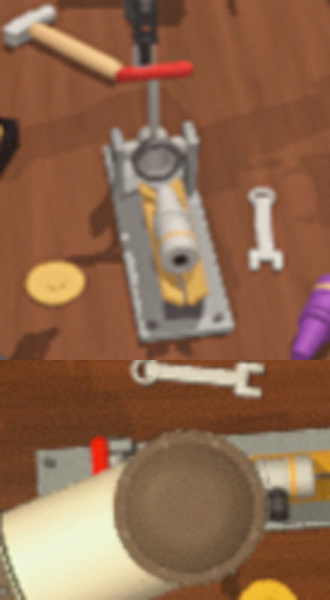

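Emit:
{"name": "apply_moves", "arguments": {"fingers": [1,1,1,1,1,1,1,1,1,1], "dp": [[1,-4,-1],[2,-8,-3],[3,-12,-6],[3.7,-14.8,-10],[3.7,-14.8,-14],[3.7,-14.8,-18],[3.7,-14.8,-21],[3.7,-14.8,-22.7],[3.7,-14.8,-22.7],[3.7,-14.8,-22.7]], "yaw": [0,0,0,0,0,0,0,0,0,0]}}

```text
clock: 6.55
position: [514.4, -126.6, 236.2]
ee_rot: [-0.024, 1.0, 0.009, 0.002]
contact_force: [0.0, 0.4, 0.7]
gripper_width: 0.0
```

Emit:
{"name": "apply_moves", "arguments": {"fingers": [1,1,1,1,1,1,1,1,1,1], "dp": [[0,0.8,0.2],[-0.1,1.6,0.3],[-0.1,2.4,0.3],[-0.2,3.2,0.3],[-0.2,4.0,0.3],[-0.2,4.8,0.3],[-0.3,5.6,0.3],[-0.3,6.4,0.3],[-0.4,7.2,0.3],[-0.4,8,0.3]], "yaw": [0,0,0,0,0,0,0,0,0,0]}}

```text
clock: 7.55
position: [510.4, -47.0, 241.0]
ee_rot: [-0.025, 1.0, 0.008, 0.003]
contact_force: [0.4, -9.9, 2.1]
gripper_width: 0.0
```

Emit:
{"name": "apply_moves", "arguments": {"fingers": [1,1,1,1,1,1,1,1], "dp": [[0,0.5,0],[-0.1,1,0],[-0.1,1.5,0],[-0.1,2,0],[-0.1,2.5,0],[-0.2,3,0],[-0.2,3.4,0],[-0.2,3.6,0]], "yaw": [0,0,0,0,0,0,0,0]}}

```text
clock: 8.35
position: [508.0, -11.0, 241.8]
ee_rot: [-0.025, 1.0, 0.008, 0.003]
contact_force: [0.9, -5.3, -3.3]
gripper_width: 0.0
```

Still free sliding (about 5 N). I'll push on in smaller steps until it stops.

Emit:
{"name": "apply_moves", "arguments": {"fingers": [1,1,1,1,1,1], "dp": [[0,0.2,0],[0,0.4,0],[0,0.6,0],[0,0.8,0],[0,1.0,0],[0,1.0,0]], "yaw": [0,0,0,0,0,0]}}

```text
clock: 8.95
position: [507.7, -2.9, 241.9]
ee_rot: [-0.025, 1.0, 0.006, 0.002]
contact_force: [2.0, -16.3, -2.5]
gripper_width: -0.3
```

Emit:
{"name": "apply_moves", "arguments": {"fingers": [1,1,1,1,1], "dp": [[0,0.3,0],[0,0.6,0],[0,0.8,0],[0,0.8,0],[0,0.8,0]], "yaw": [0,0,0,0,0]}}

```text
clock: 9.45
position: [507.8, -0.7, 242.4]
ee_rot: [-0.025, 1.0, 0.001, -0.0]
contact_force: [7.6, -39.9, -3.0]
gripper_width: -0.1
```

Emit:
{"name": "apply_moves", "arguments": {"fingers": [1,1,1,1,1,1,0.5,0,0,0], "dp": [[0,-1.5,0],[0,-3,0],[0,-3,4],[0,-3,8],[0,-3,12],[-2,-1,16],[-4,2,19],[-5,5,20],[-5,5,20],[-5,5,20]], "yaw": [0,0,0,0,0,0,0,0,0,0]}}

```text
clock: 10.45
position: [457.4, 50.2, 443.2]
ee_rot: [-0.027, 1.0, 0.002, 0.001]
contact_force: [-0.2, -1.2, -0.8]
gripper_width: 57.8
```

Run:
```python
from h import *
d,s=wrist('w4'); print(s['position'],s['contact_force'])
x=np.array([0.0483,-.9988,0]);H=np.array([502,113.7,75])
for n in(0,30,33,103,265):
  print(n,proj(d,H+x*n),proj(d,H+x*n+[0,0,23]))
u,v=proj(d,H+60*x).astype(int); u=min(max(u,130),382);v=min(max(v,100),284)
cv2.imwrite('pics/w4c.png',cv2.resize(d['color'][v-100:v+100,u-130:u+130],None,fx=3,fy=3,interpolation=2)); print(u-130,v-100)
```

```text
[457.36358863  50.19929884 443.15174973] [-0.2136701  -1.16778611 -0.756641  ]
0 [298.07465699 198.93140471] [300.979443   205.32798322]
30 [275.84839453 198.85967283] [277.32189528 205.25400702]
33 [273.62491421 198.85249689] [274.95517285 205.24660638]
103 [221.6995701  198.68491574] [219.68163904 205.07376828]
265 [101.20397206 198.29603453] [ 91.39398821 204.67261799]
123 98
```

View pics/w4c.png

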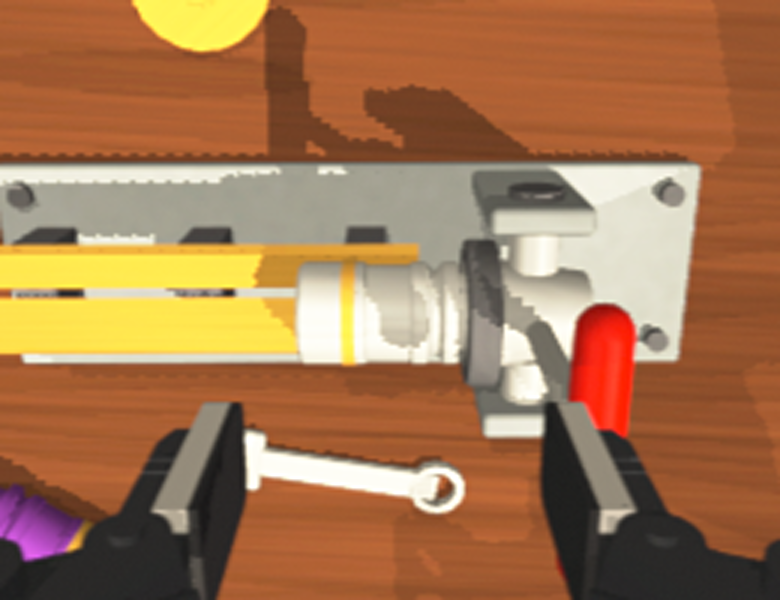

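Tail at px ≈222, where the fully seated position predicts 220–222, and the shoulder is right at the mouth. So it's home. Next: grip the bar again and swing it over.

Emit:
{"name": "apply_moves", "arguments": {"fingers": [0,0,0,0,0,0.5,1,1,1,1], "dp": [[0.8,3,0],[1.7,6.2,0],[1.7,6.2,-3],[1.7,6.2,-7],[1.7,6.2,-9.1],[1.7,6.2,-9.1],[1.7,6.2,-9.1],[1.7,6.2,-9.1],[1.7,6.2,-9.1],[1.7,6.2,-9.1]], "yaw": [0,0,0,0,0,0,0,0,0,0]}}

```text
clock: 11.5
position: [474.8, 112.6, 352.9]
ee_rot: [-0.026, 1.0, 0.003, 0.002]
contact_force: [-0.7, 4.3, -0.7]
gripper_width: 15.9
```

Emit:
{"name": "apply_moves", "arguments": {"fingers": [1,1,1,1,1,1,1,1,1,1], "dp": [[0,0.9,0],[-0.1,1.9,-0.15],[-0.1,2.8,-0.3],[-0.2,3.7,-0.6],[-0.2,4.6,-0.9],[-0.3,5.5,-1.3],[-0.3,6.3,-1.8],[-0.3,7.1,-2.3],[-0.4,7.8,-2.9],[-0.4,8.5,-3.5]], "yaw": [0,0,0,0,0,0,0,0,0,0]}}

```text
clock: 12.5
position: [470.6, 195.5, 320.5]
ee_rot: [-0.027, 1.0, -0.0, 0.001]
contact_force: [3.4, -15.2, 3.2]
gripper_width: 16.2
```

Emit:
{"name": "apply_moves", "arguments": {"fingers": [1,1,1,1,1,1,1,1,1,1], "dp": [[0,0.8,-0.9],[0,1.4,-1.7],[-0.1,1.9,-2.5],[-0.1,2.4,-3.3],[-0.1,2.8,-4.2],[-0.1,3.1,-5.0],[-0.1,3.4,-5.9],[-0.2,3.6,-6.9],[-0.2,3.7,-7.8],[-0.2,3.7,-8.7]], "yaw": [0,0,0,0,0,0,0,0,0,0]}}

```text
clock: 13.5
position: [468.4, 233.1, 235.7]
ee_rot: [-0.027, 1.0, 0.0, 0.002]
contact_force: [-6.6, 2.2, 12.2]
gripper_width: 15.9
```

Emit:
{"name": "apply_moves", "arguments": {"fingers": [1,1,1,1,1,1], "dp": [[0,0,-0.3],[0,0,-0.6],[0,0,-0.8],[0,0,-0.8],[0,0,-0.8],[0,0,-0.8]], "yaw": [0,0,0,0,0,0]}}

```text
clock: 14.1
position: [468.3, 233.5, 229.9]
ee_rot: [-0.028, 1.0, -0.0, 0.002]
contact_force: [-4.6, 0.5, 10.7]
gripper_width: 16.0
```

Emit:
{"name": "apply_moves", "arguments": {"fingers": [1,1,1,1,1,1], "dp": [[0,0,-0.3],[0,0,-0.6],[0,0,-0.8],[0,0,-0.8],[0,0,-0.8],[0,0,-0.8]], "yaw": [0,0,0,0,0,0]}}

```text
clock: 14.7
position: [468.2, 233.7, 225.0]
ee_rot: [-0.029, 1.0, -0.0, 0.002]
contact_force: [-7.0, -2.0, 16.4]
gripper_width: 15.9
```

Emit:
{"name": "apply_moves", "arguments": {"fingers": [1,1,1,1,1], "dp": [[0,0,-0.4],[0,0,-0.8],[0,0,-0.9],[0,0,-0.9],[0,0,-0.9]], "yaw": [0,0,0,0,0]}}

```text
clock: 15.2
position: [468.0, 233.9, 224.6]
ee_rot: [-0.031, 1.0, -0.001, 0.004]
contact_force: [-19.3, -6.4, 53.9]
gripper_width: 15.9
```

Hit the stop (54 N without further travel). I'll relax, open and back away.

Emit:
{"name": "apply_moves", "arguments": {"fingers": [1,0.6,0,0,0,0,0,0,0,0], "dp": [[0,0,0.5],[0,0,0.5],[0,0,0.5],[0,0,0.5],[0,0,0.5],[0,0,3],[0,0,7],[0,0,12],[0,0,17],[0,2,21]], "yaw": [0,0,0,0,0,0,0,0,0,0]}}

```text
clock: 16.2
position: [468.0, 252.8, 437.4]
ee_rot: [-0.03, 1.0, -0.0, 0.004]
contact_force: [1.2, 0.7, -0.6]
gripper_width: 85.5
```

Emit:
{"name": "apply_moves", "arguments": {"fingers": [0,0,0,0,0,0], "dp": [[-3,2,1],[-6,4,1],[-9,6,1],[-12,8,1],[-12,8,1],[-12,8,1]], "yaw": [0,0,0,0,0,0]}}

```text
clock: 16.8
position: [347.5, 333.5, 447.0]
ee_rot: [-0.031, 1.0, -0.001, 0.004]
contact_force: [-0.0, 0.2, 1.1]
gripper_width: 85.7
```

Run:
```python
from h import *
D={}
s=read_state();print(s['position'],s['contact_force'])
for n in('side','top'): D[n]=snap(n,n+'2')
x=np.array([0.0483,-.9988,0]);H=np.array([502,113.7,75.])
R={}
for n in D:
    h=cv2.cvtColor(D[n]['color'],cv2.COLOR_BGR2HSV)
    m=(((h[...,0]<7)|(h[...,0]>174))&(h[...,1]>150)&(h[...,2]>90)).astype(np.uint8)
    k,l,st,ce=cv2.connectedComponentsWithStats(m)
    for i in range(1,k):
        if 20<st[i,4]<300 and st[i,0]<300: print(n,st[i],ce[i]); R[n]=ce[i]
    print(n,'pred bar',proj(D[n],H-120*x),'tail',proj(D[n],H+[0,0,103]),'shoulder',proj(D[n],H+[0,0,33]))
if len(R)==2: print(tri(D['top'],R['top'],D['side'],R['side'])-H)
a=cv2.resize(D['side']['color'][130:270,190:330],None,fx=2.8,fy=2.8,interpolation=2);b=cv2.resize(D['top']['color'][150:290,180:320],None,fx=2.8,fy=2.8,interpolation=2)
cv2.imwrite('pics/fin.png',np.hstack([a,b]))
```

```text
[347.52286662 333.46834003 447.04383451] [-0.00670712  0.24289261  1.09341858]
side [235 167  10   6  55] [239.43636364 169.4       ]
side pred bar [246.56934804 171.27390648] tail [250.7253566  168.06788099] shoulder [250.75693065 182.91530714]
top [187 191   8  31 173] [190.43352601 205.78034682]
top pred bar [191.62903613 206.07811592] tail [225.0439609  202.38160032] shoulder [227.62898117 203.10580284]
[-19.69927384 122.41800707   9.25957354]
```

View pics/fin.png

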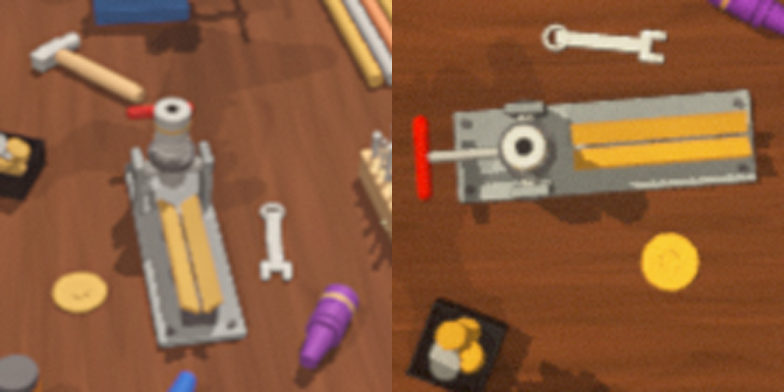

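The picture shows the holder upright in the socket, tail at top px ≈(227.5,202.5) and side px ≈(251,168.5). The bar lies along -x, and the disc, spanner and mallet are in place. The tail is about 2 px from the predicted upright position, so I'll triangulate the tail and the bar end precisely.

Run:
```python
from h import *
D={n:get_image(n) for n in('side','top')}
x=np.array([0.0483,-.9988,0]);y=np.array([.9988,.0483,0]);H=np.array([502,113.7,75.])
F=lambda p:np.array([(p-H)@x,(p-H)@y,p[2]-75]).round(1)
# dark hole on the tail face, subpixel centroid in a small window; bar near end
P={}
for n,c in(('side',(251.4,168.6)),('top',(227.5,202.5))):
    g=cv2.cvtColor(D[n]['color'],cv2.COLOR_BGR2GRAY).astype(float); u,v=map(round,c)
    w=g[v-3:v+4,u-3:u+4]; print(n);print(g[v-6:v+7,u-8:u+9].astype(int))
    k=np.clip(130-w,0,None); yy,xx=np.mgrid[v-3:v+4,u-3:u+4]; P[n]=((k*xx).sum()/k.sum(),(k*yy).sum()/k.sum()); print(P[n])
print('tail F',F(tri(D['top'],P['top'],D['side'],P['side'])))
for z in(165,178,190): print(z,F(onz(D['top'],*P['top'],z)),F(onz(D['side'],*P['side'],z)))
# bar near end
E={}
for n in D:
    h=cv2.cvtColor(D[n]['color'],cv2.COLOR_BGR2HSV)
    m=(((h[...,0]<7)|(h[...,0]>174))&(h[...,1]>150)&(h[...,2]>90))
    ys,xs=np.where(m);s=(abs(ys-(169 if n=='side' else 206))<18)&(xs<260)&(xs>180); ys,xs=ys[s],xs[s]
    i=(xs<xs.min()+1.5) if n=='side' else (ys>ys.max()-1.5); E[n]=(xs[i].mean(),ys[i].mean())
print(E,'bar near end F',F(tri(D['top'],E['top'],D['side'],E['side'])),[ (F(onz(D['side'],*E['side'],z))) for z in (75,83)])
for p in((-120,-49,0),(-119,-49,9)): q=H+p[0]*x+p[1]*y+[0,0,p[2]]; print(proj(D['side'],q),proj(D['top'],q))
```

```text
side
[[100 102  98  94  85  81  81  86  88  87  87  86  87  85  84  85  85]
 [ 94  98  96  90  86  94 108 119 119 114 107  99  88  84  82  84  85]
 [ 94  98  94 104 128 153 170 178 180 175 166 155 130 102  86  83  83]
 [100 100 113 149 186 205 209 205 203 205 208 206 189 156 117  90  85]
 [109 114 150 191 213 212 192 160 144 161 192 210 215 203 165 109  85]
 [109 129 177 209 217 198 147  85  62  88 145 194 216 215 189 126  81]
 [ 98 123 174 208 217 204 160 101  76  97 155 200 217 214 187 121  78]
 [ 80 105 159 199 215 214 199 171 156 165 193 214 217 207 174 111  80]
 [ 76  89 130 171 195 207 211 210 210 210 213 213 204 182 141  93  82]
 [ 82  87 111 138 159 177 193 202 205 204 200 188 165 142 115  94  84]
 [ 95  99 114 126 134 141 151 162 165 165 159 144 130 123 116 101  86]
 [ 94  98 113 128 132 132 134 136 137 137 132 127 125 122 117  97  86]
 [ 92  96 112 127 132 132 136 135 134 132 131 127 125 117 105  91  84]]
(np.float64(251.00369003690037), np.float64(168.4280442804428))
top
[[138 135 169 206 221 223 223 222 223 221 211 180 143 111 111 116 118]
 [141 180 213 222 226 225 224 22
[... 657 characters left out ...]
209 165 119 100  85]
 [137 182 217 225 225 226 224 225 225 228 227 214 180 138 103  88  84]
 [116 138 177 205 219 226 225 225 224 217 198 174 144 120  90  81  85]]
(np.float64(226.72873082287308), np.float64(201.9797768479777))
tail F [  5.2   0.5 105.1]
165 [ 3.6  1.4 90. ] [-15.2   3.2  90. ]
178 [  5.    0.8 103. ] [  2.4   0.7 103. ]
190 [  6.3   0.3 115. ] [ 18.6  -1.6 115. ]
{'side': (np.float64(235.6), np.float64(169.5)), 'top': (np.float64(191.375), np.float64(220.375))} bar near end F [-120.6  -45.    13.2] [array([-138.4,  -42.6,    0. ]), array([-127.6,  -43.7,    8. ])]
[234.55601755 172.3061362 ] [192.52013079 221.3139855 ]
[234.53068041 170.66110299] [192.24916431 221.35045613]
```

Tail is at fixture x +5 mm and the bar sits a few mm high. My relief move lifted the bar about 5 mm while still gripped, so the head is about 0.04 rad off its stop. I'll press the bar down from above with shut fingers, which can't pull it back up.

Emit:
{"name": "apply_moves", "arguments": {"fingers": [1,1,1,1,1,1,1,1,1,1], "dp": [[4,-2.5,0],[8,-5,0],[12,-7.5,-2],[15.2,-9.9,-5],[15.2,-9.9,-9],[15.2,-9.9,-13],[15.2,-9.9,-15.5],[15.2,-9.9,-17],[15.2,-9.9,-17.5],[15.2,-9.9,-17.5]], "yaw": [0,0,0,0,0,0,0,0,0,0]}}

```text
clock: 18.0
position: [501.1, 233.0, 271.4]
ee_rot: [-0.029, 1.0, -0.001, 0.004]
contact_force: [0.2, 0.8, 0.8]
gripper_width: 0.0
```

Emit:
{"name": "apply_moves", "arguments": {"fingers": [1,1,1,1,1,1,1], "dp": [[0,0,-0.3],[0,0,-0.6],[0,0,-0.9],[0,0,-1.2],[0,0,-1.4],[0,0,-1.4],[0,0,-1.4]], "yaw": [0,0,0,0,0,0,0]}}

```text
clock: 18.7
position: [501.3, 233.6, 258.7]
ee_rot: [-0.029, 1.0, -0.0, 0.005]
contact_force: [-2.1, 2.0, 5.4]
gripper_width: 0.4
```

Emit:
{"name": "apply_moves", "arguments": {"fingers": [1,1,1,1,1,1], "dp": [[0,0,-0.2],[0,0,-0.4],[0,0,-0.6],[0,0,-0.7],[0,0,-0.7],[0,0,-0.7]], "yaw": [0,0,0,0,0,0]}}

```text
clock: 19.3
position: [501.1, 233.8, 256.9]
ee_rot: [-0.03, 1.0, -0.0, 0.006]
contact_force: [-12.0, -1.8, 29.2]
gripper_width: 0.1
```

Stopped at fingertip height 84 mm, exactly the bar top for a level handle (75 + 9), with 29 N. Backing off.

Emit:
{"name": "apply_moves", "arguments": {"fingers": [1,1,1,1,1,1,1,1,1,1], "dp": [[0,0,1],[0,0,4],[0,0,8],[0,0,13],[0,0,18],[-4,2,19],[-8,5,19],[-12,8,19],[-15,10,19],[-15,10,19]], "yaw": [0,0,0,0,0,0,0,0,0,0]}}

```text
clock: 20.3
position: [348.3, 335.2, 447.2]
ee_rot: [-0.033, 0.999, 0.0, 0.006]
contact_force: [0.3, 1.1, -0.4]
gripper_width: -0.1
```

Run:
```python
from h import *
import pickle
D={n:snap(n,n+'3') for n in('side','top')}; D0=pickle.load(open('d0.pkl','rb'))
x=np.array([0.0483,-.9988,0]);y=np.array([.9988,.0483,0]);H=np.array([502,113.7,75.])
F=lambda p:np.array([(p-H)@x,(p-H)@y,p[2]-75]).round(1)
P={}
for n,(u,v) in(('side',(251,168)),('top',(226,202))):
    g=cv2.cvtColor(D[n]['color'],cv2.COLOR_BGR2GRAY).astype(float)
    k=np.clip(130-g[v-3:v+4,u-3:u+4],0,None); yy,xx=np.mgrid[v-3:v+4,u-3:u+4]; P[n]=((k*xx).sum()/k.sum(),(k*yy).sum()/k.sum())
print(P,'tail F',F(tri(D['top'],P['top'],D['side'],P['side'])))
h=cv2.cvtColor(D['side']['color'],cv2.COLOR_BGR2HSV);m=(((h[...,0]<7)|(h[...,0]>174))&(h[...,1]>150)&(h[...,2]>90))[150:190,225:262];ys,xs=np.where(m);print('bar side',xs.min()+225,ys.mean()+150)
a=cv2.resize(D['side']['color'][130:270,190:330],None,fx=2.8,fy=2.8,interpolation=2);b=cv2.resize(D['top']['color'][150:290,180:320],None,fx=2.8,fy=2.8,interpolation=2)
cv2.imwrite('pics/fin2.png',np.hstack([a,b]))
f=cv2.absdiff(D['top']['color'],D0['top']['color']).max(2)
for n,(u,v,r) in dict(disc=(279,243,14),spanner=(256,165,22),mallet=(135,235,25),plate=(408,242,25)).items(): print(n,(f[v-r:v+r,u-r:u+r]>50).sum())
print(read_state()['contact_force'],read_state()['clock'])
```

```text
{'side': (np.float64(250.99170124481327), np.float64(167.3402489626556)), 'top': (np.float64(224.5462620281273), np.float64(202.10880829015545))} tail F [ -1.1   1.  105.4]
bar side 235 170.9795918367347
disc 0
spanner 0
mallet 141
plate 0
[ 0.92683414 -0.50631741  0.40840355] 20.4
```

View pics/fin2.png

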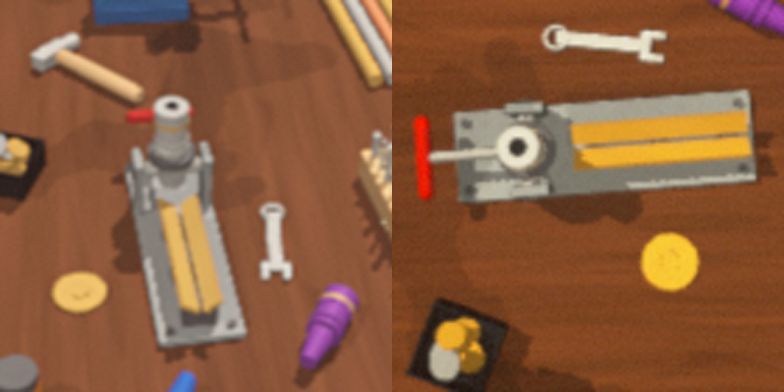

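Tail is now upright over the hinge (fixture x −1 mm, 105 mm above it, ±2). Nominal is 103, so as a touch check of the seating I'll press lightly straight down on the tail.

Emit:
{"name": "apply_moves", "arguments": {"fingers": [1,1,1,1,1,1,1,1,1,1], "dp": [[3.5,-5,0],[7,-10,0],[10.5,-15,0],[13,-19,0],[15.4,-22.1,0],[15.4,-22.1,0],[15.4,-22.1,-4],[15.4,-22.1,-7],[15.4,-22.1,-8.3],[15.4,-22.1,-8.3]], "yaw": [0,0,0,0,0,0,0,0,0,0]}}

```text
clock: 21.4
position: [504.4, 111.5, 361.4]
ee_rot: [-0.03, 1.0, -0.001, 0.003]
contact_force: [0.1, -0.4, 0.5]
gripper_width: -0.2
```

Emit:
{"name": "apply_moves", "arguments": {"fingers": [1,1,1,1,1,1,1,1], "dp": [[0,0,-0.3],[0,0,-0.6],[0,0,-0.8],[0,0,-1.0],[0,0,-1.2],[0,0,-1.4],[0,0,-1.4],[0,0,-1.4]], "yaw": [0,0,0,0,0,0,0,0]}}

```text
clock: 22.2
position: [504.8, 111.7, 351.3]
ee_rot: [-0.031, 1.0, -0.001, 0.005]
contact_force: [-4.7, -1.7, 15.8]
gripper_width: 0.5
```

Contact at height 178.3 mm with 16 N, against 178 nominal, so it's fully seated. Retreating.

Emit:
{"name": "apply_moves", "arguments": {"fingers": [1,1,1,1,1,1,1,1,1,1], "dp": [[0,0,1],[0,0,4],[0,0,8],[0,0,10],[-4,5,10],[-8,10,10],[-12,15,10],[-15,20,10],[-15,22,10],[-15,22,10]], "yaw": [0,0,0,0,0,0,0,0,0,0]}}

```text
clock: 23.2
position: [352.8, 334.6, 452.0]
ee_rot: [-0.033, 0.999, -0.0, 0.006]
contact_force: [-0.4, -0.5, -0.3]
gripper_width: -0.3
```

Run:
```python
from h import *
import pickle
D={n:snap(n,n+'4') for n in('side','top')}; D0=pickle.load(open('d0.pkl','rb'))
x=np.array([0.0483,-.9988,0]);y=np.array([.9988,.0483,0]);H=np.array([502,113.7,75.]);P={}
for n,(u,v) in(('side',(251,167)),('top',(225,202))):
    g=cv2.cvtColor(D[n]['color'],cv2.COLOR_BGR2GRAY).astype(float)
    k=np.clip(130-g[v-3:v+4,u-3:u+4],0,None); yy,xx=np.mgrid[v-3:v+4,u-3:u+4]; P[n]=((k*xx).sum()/k.sum(),(k*yy).sum()/k.sum())
p=tri(D['top'],P['top'],D['side'],P['side']);print(P,(p-H)@x,(p-H)@y,p[2]-75)
f=cv2.absdiff(D['side']['color'],D0['side']['color']).max(2)[140:168,200:236];print('mallet side diff',(f>50).sum())
s=read_state();print(s['contact_force'],s['clock'])
if abs((p-H)@x)<3.5: print(job_done())
```

```text
{'side': (np.float64(251.0281124497992), np.float64(167.3855421686747)), 'top': (np.float64(224.3915379449295), np.float64(202.09335124244458))} -1.6142023281548954 1.1340164393183416 104.83834473136827
mallet side diff 0
[-0.53156795 -0.23531522  0.23206475] 23.3
the job is handed in; nothing more can be done
None
```

The job is done and handed in at 23.3 s, with the holder standing upright and fully seated and the robot touching nothing.

**What I did:** I gripped the red T-handle bar and levelled the socket. Then I slid the holder along the cradle with shut fingers until it stopped under about 40 N, and swung the handle over to its other stop.

**Last checks:**
- **Upright:** the tail is within 2 mm of straight above the hinge. When I pressed the handle down it stopped with its bar top at 84 mm, which is exactly the level height.
- **Seated:** a light press on the tail met it at 178.3 mm, against 178 mm nominal. The cameras put it about 2 mm higher, which is within their error.
- **Loose items:** the disc, spanner and plate show no change in the top view. The mallet area did change there, probably the arm's shadow, but its side view was unchanged.

**What went wrong:** after the swing my release move lifted the handle about 5 mm off its stop. The check pictures showed it, and I fixed it by pressing the bar back down from above.

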